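Feed a painted base holder down the drying chute to its stop

TASK

Take the red painting holder from the tray, set it flat in the wide loading bay at the top of the sloped chute and let go of it. Then push it down the channel, past the spring brake, until it rests against the blue escapement stop, and press it home there for a moment with roughly 8 N on the stop (at least 5 N, but never more than 15 N: the stop is delicate). Leave it sitting flat against the stop and disturb none of the other holders.

Things in the scene. Friction and masses are not known exactly. Their poses are not given: they have to be found in the camera images.
- red_holder_mid (a point): the red painting holder with a painted base on top: a plain round red body 42 mm across and 22 mm high, with a 33 mm wide black and silver disc on it, 31.5 mm high in all, 40 to 100 g; it starts upright on the tray. This point is on its axis, 14 mm above its underside; z is its axis, up
- black_a_mid (a point): the black holder on the tray, same shape and same point; leave it alone
- grey_b_mid (a point): the grey holder on the tray, same shape and same point; leave it alone
- tray: fixed flat black tray, 270 (its x) by 110 (its y) by 8 mm, origin at the middle of its underside; three holders stand in a row along its x axis, 85 mm apart
- channel: sloped channel of the fixed chute, tilted 0.2 rad: y points down the slope, z square to the floor, x across. Origin on the floor surface, mid-width, near the low end, 30 mm above the table. Floor 90 mm wide, y = -210 to +35 mm. Between walls: 66 mm wide to y = -132, then narrowing until y = -102, then 46 mm (x = -23 to 23). Walls 16 to 20 mm high. The holder never slides by itself
- bay (a point): middle of the wide loading bay, on its sloped floor: channel x = 0, y = -160 mm; same axes as the channel. The bay is 78 mm long (channel y = -210 to -132) and 66 mm wide between walls 16 mm high
- brake_mid (a point): middle of the face of the orange spring brake shoe, on the channel's +x side from channel y = -98 to +10 mm, 21 mm high, with a slanted lead-in; there it takes the place of the wall and reaches in to x = +16. The holder shoves it aside and slides squeezed against the -x wall, its centre near x = -2 mm; this drags by about 1 to 4 N, so it stays where it is left
- bridge (a point): middle of the top of a thin steel hold-down bridge across the channel at channel y = -20 to -12 mm, underside 45 mm and top 50 mm above the floor, posts at x = -31 and +42 mm: the holder can only be slid in under it, and is pushed from behind by fingers that stay uphill of it
- stop_slot (a point): where the blue escapement stop nominally stands (channel origin, 16 mm above the floor). It is a plate across the channel, 36 mm wide, 8 thick, 31 high. A hidden screw sets it: its uphill face is 12 mm or less uphill or downhill of this point, different each time and not measured, so feel for it. It is rigid and does not give. Beyond it an open tray, 22 mm high, 100 mm long
Things that resemble listed ones, but are neither listed nor needed, are in the scene too. There is more than one size of the part that bears red_holder_mid; the job needs the smallest.

How it is judged:
By the outcome, as a careful person would: the job done as asked, in the order asked, and still so for the second after the job is handed in, with the robot touching nothing.
It also fails if it takes over 69 s, if anything falls off the work surface, if the arm or the gripper's body presses on something with over 40 N, if the wrist force passes 120 N, or if a joint passes its speed limit or range.

ROBOT

A 6-joint arm with a two-finger parallel gripper is mounted at the origin on the work surface. World frame = base frame: x ahead of the robot, y to its left, z up, the work surface at z = 0. Lengths are in mm, angles in rad, forces in N, time in s.
With the tool pointing down it reaches from about 350 to 875 mm from the base axis. Payload 4.2 kg.
Tool frame: the origin (TCP) lies at the very end of the fingers, on their centre line; the grasp point (between the pads) lies arm.grip_depth behind it (arm.grip_depth is the distance from the TCP to the grasp point, in mm); z points along the fingers, y is the direction in which the jaws open and shut (so a half turn about z gives the same grasp; the last joint's range is limited). The gripper opens to 85 mm and grips with 20 to 120 N. Pads are 22 mm wide; open, the fingers measure 114 mm over their backs; the gripper's body (76 mm by 85 mm) begins 54 mm behind the grasp point. The pads swing forward as they close: fully open they stand 13 mm farther back than shut.
Start: joints at [1.455, 0.385, 0.008, 0, -1.194, -0.259], TCP at [228.771, 581.604, 231.312] pointing down, gripper open.
Joint ranges: [-3.14, 3.14], [-1.21, 2.06], [-1.07, 1.41], [-3.16, 2.05], [-2.99, -0.16], [-3.1, 3.1]. Speed limits (rad/s): [2.79, 2.79, 3.14, 3.14, 3.14, 3.14].

INTERFACE

Orientations are given as a unit quaternion [x, y, z, w].
In Python, from bench import arm, optics, workorder gives the robot as it stands. The module is installed in compiled form; this text tells all that it offers.
- The arm moves only by the tool play_rows, never from a script. Its arguments are lists of equal length, an entry for each row: "travel": the shift along the tool's x, y, z in m, a list of three; "rotation": the turn, a rotation vector about the tool's x, y, z in rad, a list of three; "grip": the opening, from 0 (shut) to 1 (fully open). In form: {"travel": [[x, y, z], ...], "rotation": [[rx, ry, rz], ...], "grip": [grip, ...]}. A call has 1 to 12 rows; each row shifts and turns the commanded pose from where the row before left it, along the tool's axes as they then stand; what a row does not reach is not made up. A row lasts 1/12 s, in which the tool goes at most 41.7 mm and 7.16 degrees, less where a joint would pass 70% of its speed; a pose out of reach is approached as far as the arm can. A call is refused whole if a number of a shift passes 0.0417 or a number of a turn 0.125, either way. A call with a gripper value outside its range is refused whole. The fingers move at their own pace and stop on an object; the grip force is fixed at half the most. Time passes only in rows, so rows that do not move let the fingers close. It gives the time, the measured TCP pose, the force and the opening at its end, in the units of the state.
- arm.read_state(): the state, without advancing time (a new reading comes with each control period).
- optics.get_image(name): name is "scene" or "top"; returns a dict with "image" (480x640x3 uint8, blue, green, red), "depth" (480x640 float32, mm along the optical axis (not along the pixel's ray), 0 where there is no reading), "camera_matrix" (3x3 intrinsics, pixels), "k1" (the pictures are not rectified: a ray, as slopes to the right and down, at radius r is drawn at 1 + k1 r^2 times it, then the intrinsics apply), "R" (3x3) and "t" (3): a world point X has camera coordinates R X + t. Camera axes: x right, y down, z forward; pixel columns grow to the right and rows downward; lengths in mm; the calibration is good to about 2 mm. A picture is of the moment at which its call begins.
- workorder.job_done(): hands the job in, once; it reports no verdict.
The state is a dict: "clock": time; "joints": joint angles; "joint_vel": joint speeds; "joint_efforts": joint torques, N m; "position": TCP position; "ee_rot": TCP orientation; "contact_force": force on the tool from outside, world axes, zero at the start; "wrist_torque": the same for the moment, N m; "gripper_width": finger opening in mm.
Only numpy, scipy, OpenCV 4.12 (cv2) and the standard library are available. Lean on these libraries where they do the work, as an engineer would, in place of code of your own. Each camera call takes 0.05 s, during which the arm holds its last target. There are 200 camera calls.

## Working session

There is one attempt and no reset: what is moved stays moved. The work goes in short steps, Python scripts to look and compute and a tool call to move; the robot and the scene stay as the last step left them, time stands still between calls to the robot, and variables do not carry over. Pictures are saved under pics/ and viewed, about 8 in all and at most 12, crops included, and the job is handed in when it is done.

Besides the shell and the picture viewer there is one more tool, called in YAML: its name, and indented under it one key for each argument. play_rows: Moves the arm, as the interface text tells. Its arguments: {"type":"object","properties":{"travel":{"type":"array","items":{"type":"array","items":{"type":"number"}}},"rotation":{"type":"array","items":{"type":"array","items":{"type":"number"}}},"grip":{"type":"array","items":{"type":"number"}}},"required":["travel","rotation","grip"]}

```bash
mkdir -p pics; cat > h.py <<'E'
import numpy as np, cv2
from bench import arm, optics, workorder
def snap(n,save=None):
    d=optics.get_image(n)
    np.savez('last_%s.npz'%n,**{k:np.array(v) for k,v in d.items()})
    if save: cv2.imwrite('pics/'+save,d['image'])
    return d
def load(n): return dict(np.load('last_%s.npz'%n))
def pts(d):
    K=d['camera_matrix']; h,w=d['depth'].shape
    u,v=np.meshgrid(np.arange(w),np.arange(h))
    xd=(u-K[0,2])/K[0,0]; yd=(v-K[1,2])/K[1,1]
    x,y=xd.copy(),yd.copy()
    for _ in range(20):
        f=1+float(d['k1'])*(x*x+y*y); x,y=xd/f,yd/f
    Z=d['depth']; P=np.stack([x*Z,y*Z,Z],-1)
    return (P-d['t'])@d['R']   # R^T (P-t)
def proj(d,X):
    c=np.atleast_2d(X)@d['R'].T+d['t']; s=c[:,:2]/c[:,2:]
    s=s*(1+float(d['k1'])*(s**2).sum(1,keepdims=True))
    K=d['camera_matrix']; return s*[K[0,0],K[1,1]]+[K[0,2],K[1,2]]
E
python3 - <<'E'
from h import *
print(arm.read_state(), arm.grip_depth)
for n in('scene','top'):
    d=snap(n,n+'0.png'); print(n,d['camera_matrix'],d['k1'],d['R'],d['t'])
E
```

```text
{'clock': 0.0, 'joints': array([ 1.45457835e+00,  3.85564991e-01,  6.60180275e-03, -5.16350872e-04,
       -1.19400030e+00, -2.58569484e-01]), 'joint_vel': array([ 1.18856714e-03, -3.62802387e-04, -1.20907920e-03, -6.56128580e-04,
        5.83469496e-04,  2.15588888e-05]), 'joint_efforts': array([ 6.38580082e-05, -3.92292273e+01,  1.88401276e+01,  4.18616831e+00,
       -4.60582698e-03, -5.84176803e-06]), 'position': array([228.5767636, 581.0608915, 230.2045214]), 'ee_rot': array([ 9.82474762e-01, -1.86392358e-01, -1.62293621e-04,  1.09790429e-03]), 'contact_force': array([-0.18568357,  0.07491829,  0.43184877]), 'wrist_torque': array([-0.05480642,  0.01749577, -0.02416284]), 'gripper_width': 85.38975462677426} 18.700000000000003
scene [[451.40592807   0.         311.01683454]
 [  0.         451.40592807 243.0142481 ]
 [  0.           0.           1.        ]] -0.074959337969432 [[ 0.13411402  0.99092618  0.00887309]
 [ 0.83293885 -0.10787173 -0.54274907]
 [-0.53686711  0.080181   -0.83984803]] [ -98.80992261 -347.75164199 1143.61750743]
top [[588.27722301   0.         317.98702552]
 [  0.         588.27722301 245.21651556]
 [  0.           0.           1.        ]] 0.019956195059597646 [[ 0.02838816 -0.99951639  0.01269232]
 [-0.99450442 -0.02952132 -0.1004463 ]
 [ 0.10077242 -0.00977108 -0.99486152]] [  26.71373688  500.85163714 1135.21907165]
```

View pics/scene0.png

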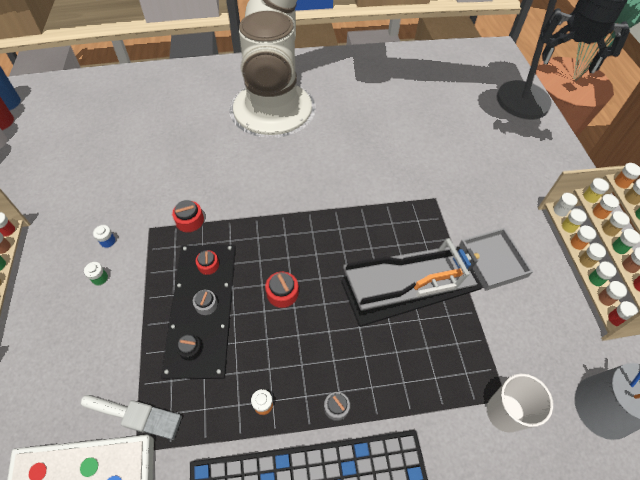

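View pics/top0.png

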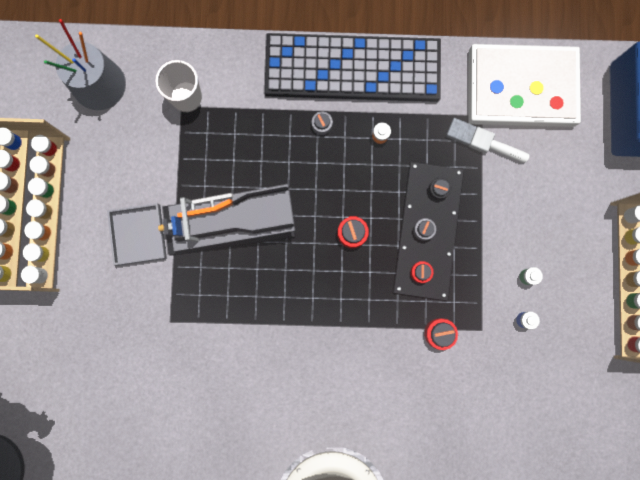

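Candidates for the red holder in the top view are (422,272) on the tray, (353,232) on the mat (larger) and (442,334) at the mat edge (larger). The one on the tray is the smallest, so I choose it. Next I measure it and fit the chute.

```bash
python3 - <<'E'
from h import *
for n in('top','scene'):
    d=load(n); P=pts(d); im=d['image'].astype(int)
    red=((im[...,2]>120)&(im[...,1]<70)&(im[...,0]<70)).astype(np.uint8)
    k,l,s,c=cv2.connectedComponentsWithStats(red)
    for i in range(1,k):
        if s[i,4]<60: continue
        Q=P[(l==i)&(d['depth']>0)]
        lo,hi=np.percentile(Q,[3,97],axis=0); print(n,c[i].round(1),s[i,4],'lo',lo.round(),'hi',hi.round(),'mid',((lo+hi)/2).round(1))
d=load('top');P=pts(d)
for u,v in [(422,272),(425,229),(440,189),(410,250),(260,210),(280,215),(230,218),(210,222),(300,250),(135,235)]:
    print((u,v),P[v,u].round(1))
im=d['image']
a=cv2.resize(im[170:265,100:310],None,fx=3.8,fy=3.8,interpolation=cv2.INTER_CUBIC)
b=cv2.resize(im[250:300,390:460],None,fx=4,fy=4,interpolation=cv2.INTER_CUBIC)
o=np.zeros((a.shape[0]+b.shape[0],a.shape[1],3),np.uint8);o[:a.shape[0]]=a;o[a.shape[0]:,:b.shape[1]]=b
cv2.imwrite('pics/crop1.png',o);print(o.shape)
E
```

```text
top [353.5 237.4] 73 lo [499. -59.  -2.] hi [554.   3.  35.] mid [526.6 -28.2  16.9]
top [416.7 275. ] 79 lo [ 433. -172.   10.] hi [ 472. -145.   34.] mid [ 452.3 -158.1   21.9]
top [433.5 327.2] 60 lo [ 315. -225.   -1.] hi [ 364. -175.   32.] mid [ 339.4 -199.9   15.6]
scene [188.4 225. ] 209 lo [ 349. -225.    4.] hi [ 365. -180.   32.] mid [ 356.9 -202.8   18.4]
scene [208.3 266.6] 144 lo [ 441. -181.   10.] hi [ 474. -146.   35.] mid [ 457.3 -163.6   22.9]
scene [281.7 299.6] 219 lo [524. -57.   1.] hi [558.   1.  33.] mid [541.3 -28.   16.8]
(422, 272) [ 452.  -161.4   42.6]
(425, 229) [ 536.9 -167.6   36.1]
(440, 189) [ 616.9 -195.8   39.1]
(410, 250) [ 497.7 -143.8    5.5]
(260, 210) [561.2 155.   58.7]
(280, 215) [551.  115.6  69.8]
(230, 218) [546. 214.  44.]
(210, 222) [537.  252.3  44. ]
(300, 250) [491.8  76.9  -1.5]
(135, 235) [511.6 407.3   4.6]
(561, 798, 3)
```

View pics/crop1.png

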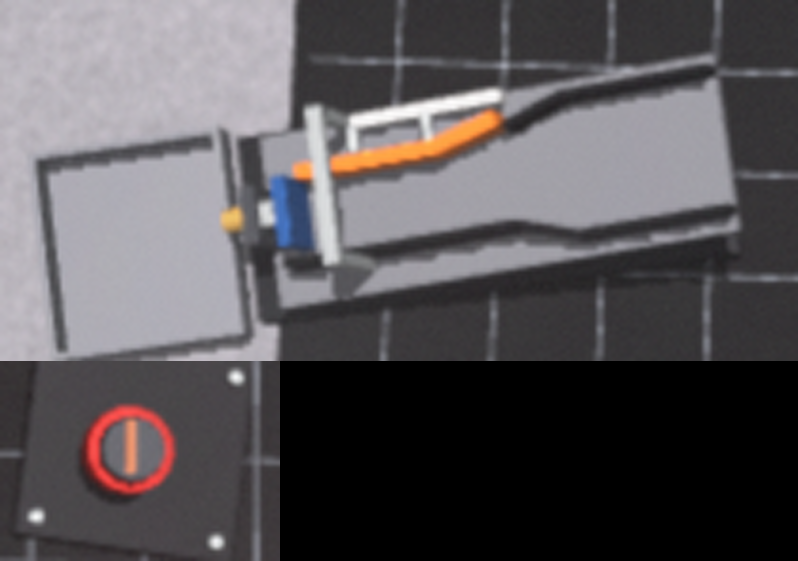

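The crop shows the tray holder: red ring with dark disc and bar, ring centre at about (422,272). It also shows the chute with the bay to the right, orange brake, bridge at crop x≈320 and blue stop just left of it. Now I fit the poses.

```bash
cat >> h.py <<'E'
T=0.2
def ch2w(q,p):   # channel pts -> world; q=(x0,y0,yaw), yaw=0: chan y along world y
    c,s=np.cos(q[2]),np.sin(q[2]); Rz=np.array([[c,-s,0],[s,c,0],[0,0,1]])
    Rx=np.array([[1,0,0],[0,np.cos(T),np.sin(T)],[0,-np.sin(T),np.cos(T)]])
    return np.atleast_2d(p)@(Rz@Rx).T+[q[0],q[1],30]
def ray_z(d,uv,z):
    from scipy.optimize import least_squares
    return least_squares(lambda a:(proj(d,[a[0],a[1],z])-uv).ravel(),[500,0]).x
E
python3 - <<'E'
from h import *
from scipy.optimize import least_squares
d=load('top'); s=load('scene')
U=lambda c:(np.array(c)+.5)/3.8-.5+[100,170]
L=[((-33,-210,16),(735,206)),((33,-210,0),(716,80)),((-33,-132,16),(577,231)),((-23,-102,16),(515,219)),((33,-132,0),(562,112)),((-31,-20,50),(341,262)),((-31,-12,50),(324,264)),((16,-45,21),(434,141)),((16,8,21),(296,166))]
m=np.array([a for a,_ in L],float); uv=np.array([U(b) for _,b in L])
r=least_squares(lambda q:(proj(d,ch2w(q,m))-uv).ravel(),[540,280,0],loss='soft_l1',x_scale=[1,1,.01])
q=r.x; print('q',q,'res px',(proj(d,ch2w(q,m))-uv).round(1).tolist())
np.save('q.npy',q)
for n,p in dict(bay=(0,-160,0),origin=(0,0,0),mid=(0,-60,0)).items(): print(n,ch2w(q,p).round(1))
# plane check with depth
P=pts(d); poly=proj(d,ch2w(q,[(-25,-205,0),(25,-205,0),(25,-135,0),(-25,-135,0)])).astype(np.int32)
M=np.zeros((480,640),np.uint8);cv2.fillPoly(M,[poly],1);Q=P[(M>0)&(d['depth']>0)]
A=np.c_[Q[:,:2],np.ones(len(Q))];co=np.linalg.lstsq(A,Q[:,2],rcond=None)[0];c=ch2w(q,(0,-160,0))[0]
print('plane grad',co[:2],'z at bay',co@[c[0],c[1],1],'model',c[2])
# red
im=d['image'].astype(int)
for n,dd,w in(('top',d,(405,255,440,290)),('scene',s,(192,245,224,280))):
    im=dd['image'].astype(int);x0,y0,x1,y1=w
    red=np.zeros((480,640),np.uint8);sub=im[y0:y1,x0:x1]
    red[y0:y1,x0:x1]=(sub[...,2]>1.8*np.maximum(sub[...,0],1))&(sub[...,2]>90)&(sub[...,2]-sub[...,1]>50)
    c=max(cv2.findContours(red,cv2.RETR_EXTERNAL,cv2.CHAIN_APPROX_NONE)[0],key=cv2.contourArea)
    t=np.linspace(0,2*np.pi,60)
    def f(a):
        X=np.vstack([np.c_[a[0]+21*np.cos(t),a[1]+21*np.sin(t),0*t+z] for z in(8,30)])
        h=cv2.convexHull(proj(dd,X).astype(np.float32))
        return [cv2.pointPolygonTest(h,(float(p[0]),float(p[1])),True)-.5 for p in c[:,0]]
    r=least_squares(f,[452,-160],diff_step=1e-3,loss='soft_l1'); print(n,'red',r.x,'rms',np.sqrt(np.mean(np.square(f(r.x)))))
g=[ray_z(d,(425,229),39.5),ray_z(d,(440,189),39.5)];print('grey,black',g)
# overlay
o=[]
wire=[[(-33,-210,0),(33,-210,0),(33,-132,0),(23,-102,0),(23,35,0),(-23,35,0),(-23,-102,0),(-33,-132,0),(-33,-210,0)],[(-23,35,16),(-23,-102,16),(-33,-132,16),(-33,-210,16)],[(-31,-20,50),(42,-20,50),(42,-12,50),(-31,-12,50),(-31,-20,50)],[(-18,0,31),(18,0,31),(18,0,0),(-18,0,0)]]
for dd,(a,b,x,y),k in((d,(160,180,300,260),5),(s,(335,235,475,315),5)):
    I=cv2.resize(dd['image'][b:y,a:x],None,fx=k,fy=k,interpolation=cv2.INTER_CUBIC)
    for wl in wire:
        pp=((proj(dd,ch2w(q,np.array(wl,float)))-[a,b]+.5)*k-.5).astype(np.int32);cv2.polylines(I,[pp],False,(0,255,0),1)
    o.append(I)
cv2.imwrite('pics/ov.png',cv2.resize(np.vstack(o),None,fx=.75,fy=.75))
E
```

```text
q [5.30458366e+02 2.98298470e+02 1.71349257e-01] res px [[-1.8, -0.1], [0.3, -0.0], [0.0, 0.0], [0.6, 0.6], [1.9, -1.4], [-0.5, -1.2], [-0.1, -1.0], [-9.7, 5.7], [0.8, 3.7]]
bay [[557.2 143.8  61.8]]
origin [[530.5 298.3  30. ]]
mid [[540.5 240.4  41.9]]
plane grad [ 0.03425041 -0.20078874] z at bay 62.34754583460098 model 61.7870929272098
top red [ 454.03535076 -165.42764922] rms 0.3222581280860381
scene red [ 452.19865768 -165.48183158] rms 2.5976579273591076
grey,black [array([ 536.48609701, -166.98412538]), array([ 616.78630036, -195.71076573])]
```

View pics/ov.png

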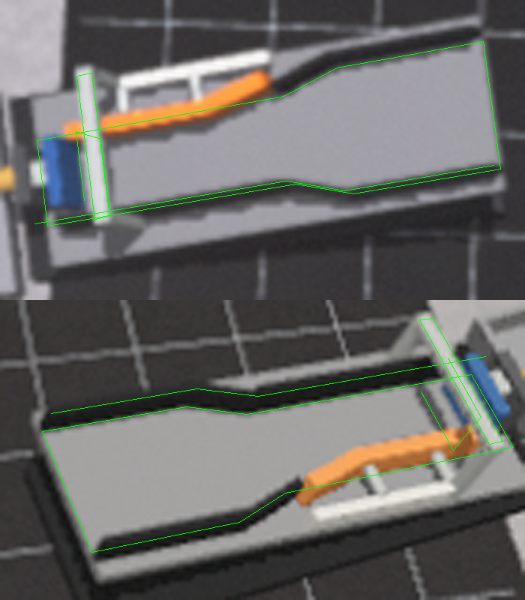

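The overlay fits both views well: the bay floor depth matches the model within 0.6 mm and the slope is 0.20. Channel yaw is 0.171, bay (557,144,62), red holder (454,-165.4). Moving now, turning the tool so the jaws lie along the channel's y.

play_rows:
  travel:
    - [0, 0, 0]
    - [0, 0, 0]
    - [0, 0, 0]
    - [0, 0, 0]
    - [0, 0, 0]
    - [0.0047, 0.0387, 0]
    - [0.0047, 0.0387, 0]
    - [0.0047, 0.0387, 0]
    - [0.0047, 0.0387, 0]
    - [0.0047, 0.0387, 0]
    - [0.0047, 0.0387, 0]
    - [0.0047, 0.0387, 0]
  rotation:
    - [0, 0, -0.1092]
    - [0, 0, -0.1092]
    - [0, 0, -0.1092]
    - [0, 0, -0.1092]
    - [0, 0, -0.1092]
    - [0, 0, 0]
    - [0, 0, 0]
    - [0, 0, 0]
    - [0, 0, 0]
    - [0, 0, 0]
    - [0, 0, 0]
    - [0, 0, 0]
  grip: [1, 1, 1, 1, 1, 1, 1, 1, 1, 1, 1, 1]

```text
clock: 1.1
position: [307.3, 318.1, 231.0]
ee_rot: [0.996, 0.086, -0.0, 0.0]
contact_force: [0.5, 0.5, 0.6]
gripper_width: 85.3
```

play_rows:
  travel:
    - [0.0047, 0.0387, 0]
    - [0.0047, 0.0387, 0]
    - [0.0047, 0.0387, 0]
    - [0.0047, 0.0387, 0]
    - [0.0047, 0.0387, 0]
    - [0.0047, 0.0387, 0.01]
    - [0.0047, 0.0387, 0.01]
    - [0.0047, 0.0387, 0.01]
    - [0.0047, 0.0387, 0.01]
    - [0.0047, 0.0387, 0.01]
    - [0.0047, 0.0387, 0.01]
    - [0, 0, 0]
  rotation:
    - [0, 0, 0]
    - [0, 0, 0]
    - [0, 0, 0]
    - [0, 0, 0]
    - [0, 0, 0]
    - [0, 0, 0]
    - [0, 0, 0]
    - [0, 0, 0]
    - [0, 0, 0]
    - [0, 0, 0]
    - [0, 0, 0]
    - [0, 0, 0]
  grip: [1, 1, 1, 1, 1, 1, 1, 1, 1, 1, 1, 1]

```text
clock: 2.1
position: [430.3, -95.4, 169.0]
ee_rot: [0.997, 0.081, -0.002, 0.0]
contact_force: [-0.1, -0.3, -0.1]
gripper_width: 85.6
```

```bash
cat >> h.py <<'E'
from scipy.spatial.transform import Rotation as Ro
def go(target,Rt=None):
    s=arm.read_state(); R=Ro.from_quat(s['ee_rot']); d=R.inv().apply(np.array(target)-s['position'])
    print('t',round(s['clock'],2),'pos',s['position'].round(1),'F',s['contact_force'].round(2),'w',round(s['gripper_width'],1))
    print('tool delta mm',d.round(1), 'rotvec', (R.inv()*Rt).as_rotvec().round(4) if Rt is not None else '')
def Rch(tilt,yaw=0.171): # tool x along channel x, z down; tilt=0.2 -> square to the floor
    return Ro.from_euler('z',yaw)*Ro.from_euler('x',-tilt)*Ro.from_matrix(np.diag([1.,-1,-1]))
E
python3 - <<'E'
from h import *
go([454,-165.4,110],Rch(0))
E
```

```text
t 2.1 pos [430.3 -95.4 169. ] F [-0.07 -0.32 -0.07] w 85.6
tool delta mm [12.3 72.9 58.9] rotvec [ 0.0002  0.0048 -0.0082]
```

play_rows:
  travel:
    - [0.004, 0.0243, 0.02]
    - [0.004, 0.0243, 0.02]
    - [0.004, 0.0243, 0.02]
    - [0, 0, 0.02]
    - [0, 0, 0.02]
    - [0, 0, 0]
    - [0, 0, 0]
  rotation:
    - [0, 0, -0.008]
    - [0, 0, 0]
    - [0, 0, 0]
    - [0, 0, 0]
    - [0, 0, 0]
    - [0, 0, 0]
    - [0, 0, 0]
  grip: [1, 1, 1, 1, 1, 1, 1]

```text
clock: 2.68
position: [454.7, -160.0, 70.6]
ee_rot: [0.996, 0.09, -0.002, -0.0]
contact_force: [0.2, 0.2, 0.8]
gripper_width: 85.2
```

```bash
python3 - <<'E'
from h import *
go([454,-165.4,12],Rch(0))
d=snap('scene');I=cv2.resize(d['image'][190:350,130:310],None,fx=3,fy=3);cv2.imwrite('pics/p5.png',I)
E
```

```text
t 2.68 pos [ 454.7 -160.    70.6] F [0.23 0.17 0.78] w 85.2
tool delta mm [-1.4  5.2 58.6] rotvec [-0.0004  0.003   0.0084]
```

View pics/p5.png

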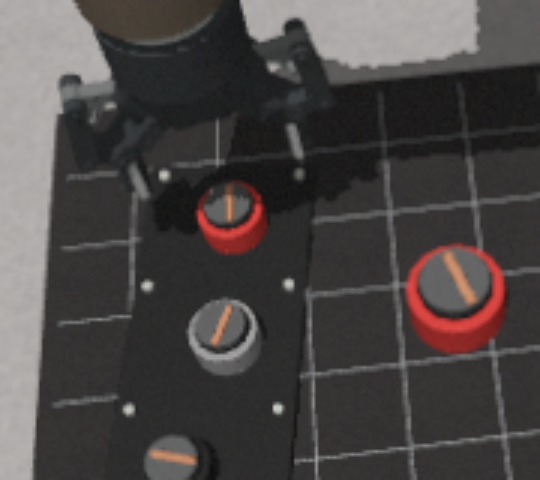

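The jaws straddle the red holder (crop ~(232,215)), with the grey one well clear. Descending.

play_rows:
  travel:
    - [-0.0007, 0.0026, 0.01]
    - [-0.0007, 0.0026, 0.01]
    - [0, 0, 0.01]
    - [0, 0, 0.01]
    - [0, 0, 0.01]
    - [0, 0, 0.007]
    - [0, 0, 0.004]
    - [0, 0, 0]
    - [0, 0, 0]
    - [0, 0, 0]
  rotation:
    - [0, 0, 0.008]
    - [0, 0, 0]
    - [0, 0, 0]
    - [0, 0, 0]
    - [0, 0, 0]
    - [0, 0, 0]
    - [0, 0, 0]
    - [0, 0, 0]
    - [0, 0, 0]
    - [0, 0, 0]
  grip: [1, 1, 1, 1, 1, 1, 1, 1, 1, 1]

```text
clock: 3.57
position: [455.6, -165.4, 11.0]
ee_rot: [0.996, 0.086, 0.001, 0.0]
contact_force: [0.8, -0.2, 0.2]
gripper_width: 85.4
```

```bash
python3 - <<'E'
from h import *
go([454,-165.4,9],Rch(0))
E
```

```text
t 3.57 pos [ 455.6 -165.4   11. ] F [ 0.8  -0.15  0.19] w 85.4
tool delta mm [-1.5 -0.2  2. ] rotvec [ 0.0004 -0.0014  0.0006]
```

play_rows:
  travel:
    - [-0.0013, 0, 0.001]
    - [0, 0, 0]
    - [0, 0, 0]
    - [0, 0, 0]
    - [0, 0, 0]
    - [0, 0, 0]
    - [0, 0, 0]
    - [0, 0, 0]
    - [0, 0, 0]
    - [0, 0, 0]
    - [0, 0, 0]
    - [0, 0, 0]
  rotation:
    - [0, 0, 0]
    - [0, 0, 0]
    - [0, 0, 0]
    - [0, 0, 0]
    - [0, 0, 0]
    - [0, 0, 0]
    - [0, 0, 0]
    - [0, 0, 0]
    - [0, 0, 0]
    - [0, 0, 0]
    - [0, 0, 0]
    - [0, 0, 0]
  grip: [1, 0, 0, 0, 0, 0, 0, 0, 0, 0, 0, 0]

```text
clock: 4.57
position: [454.0, -165.7, 9.8]
ee_rot: [0.996, 0.086, 0.0, 0.0]
contact_force: [-0.4, 0.8, 5.2]
gripper_width: 40.0
```

play_rows:
  travel:
    - [0, 0, -0.005]
    - [0, 0, -0.015]
    - [0, 0, -0.03]
    - [0, 0, -0.035]
    - [0, 0, -0.035]
    - [0, 0, -0.02]
    - [0, 0, 0]
  rotation:
    - [0, 0, 0]
    - [0, 0, 0]
    - [0, 0, 0]
    - [0, 0, 0]
    - [0, 0, 0]
    - [0, 0, 0]
    - [0, 0, 0]
  grip: [0, 0, 0, 0, 0, 0, 0]

```text
clock: 5.15
position: [456.6, -166.0, 154.3]
ee_rot: [0.996, 0.086, 0.005, 0.001]
contact_force: [1.9, 0.3, 0.5]
gripper_width: 39.9
```

```bash
python3 - <<'E'
from h import *
q=np.load('q.npy')
# holder underside currently at ~ TCP - (9.8-8); want underside 4 above floor, then down
go(ch2w(q,(0,-160,60))[0],Rch(0.2))
d=snap('scene');I=cv2.resize(d['image'][120:350,130:330],None,fx=2.6,fy=2.6);cv2.imwrite('pics/p6.png',I)
E
```

```text
t 5.15 pos [ 456.6 -166.   154.3] F [1.88 0.29 0.49] w 39.9
tool delta mm [ 151.8 -300.    34.3] rotvec [-0.197  -0.0102 -0.    ]
```

View pics/p6.png

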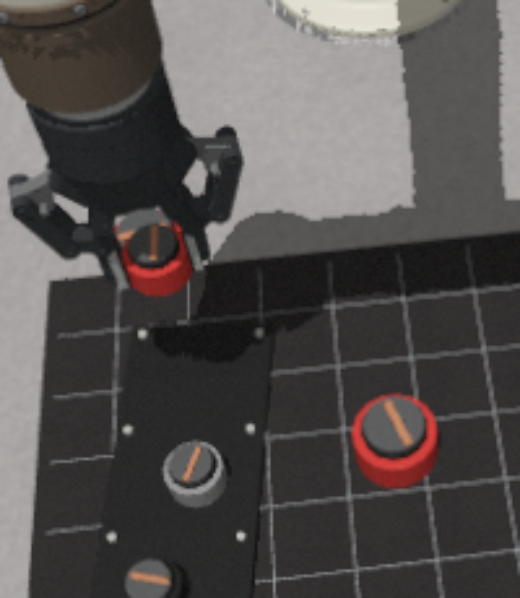

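Holder is held upright at crop (155,255), tray neighbours untouched. Carrying it to above the bay.

play_rows:
  travel:
    - [0.0169, -0.0333, 0]
    - [0.0169, -0.0333, 0]
    - [0.0169, -0.0333, 0]
    - [0.0169, -0.0333, 0]
    - [0.0169, -0.0333, 0]
    - [0.0169, -0.0333, 0]
    - [0.0169, -0.0333, 0]
    - [0.0169, -0.0333, 0]
    - [0.0169, -0.0333, 0]
    - [0, 0, 0]
    - [0, 0, 0]
    - [0, 0, 0]
  rotation:
    - [0, -0.01, 0]
    - [0, 0, 0]
    - [0, 0, 0]
    - [0, 0, 0]
    - [0, 0, 0]
    - [0, 0, 0]
    - [0, 0, 0]
    - [0, 0, 0]
    - [0, 0, 0]
    - [-0.1, 0, 0]
    - [-0.097, 0, 0]
    - [0, 0, 0]
  grip: [0, 0, 0, 0, 0, 0, 0, 0, 0, 0, 0, 0]

```text
clock: 6.2
position: [550.7, 157.1, 144.5]
ee_rot: [0.991, 0.088, 0.001, 0.102]
contact_force: [-0.0, -0.2, -1.0]
gripper_width: 40.0
```

```bash
python3 - <<'E'
from h import *
q=np.load('q.npy')
go(ch2w(q,(0,-162,20))[0],Rch(0.2))
E
```

```text
t 6.2 pos [550.7 157.1 144.5] F [-0.02 -0.16 -1.03] w 40.0
tool delta mm [ 5.1 -0.6 63.9] rotvec [0.0029 0.0145 0.0082]
```

play_rows:
  travel:
    - [0.0051, 0, 0.012]
    - [0, 0, 0.012]
    - [0, 0, 0.012]
    - [0, 0, 0.012]
    - [0, 0, 0.01]
    - [0, 0, 0.006]
    - [0, 0, 0]
    - [0, 0, 0]
    - [0, 0, 0]
  rotation:
    - [0, 0.0145, 0.008]
    - [0, 0, 0]
    - [0, 0, 0]
    - [0, 0, 0]
    - [0, 0, 0]
    - [0, 0, 0]
    - [0, 0, 0]
    - [0, 0, 0]
    - [0, 0, 0]
  grip: [0, 0, 0, 0, 0, 0, 0, 0, 0]

```text
clock: 6.95
position: [560.2, 144.3, 85.6]
ee_rot: [0.992, 0.082, 0.011, 0.097]
contact_force: [-0.3, 0.6, -0.3]
gripper_width: 40.1
```

```bash
python3 - <<'E'
from h import *
q=np.load('q.npy')
go(ch2w(q,(0,-162,4))[0],Rch(0.2))
d=snap('scene');I=cv2.resize(d['image'][150:330,310:520],None,fx=2.8,fy=2.8);cv2.imwrite('pics/p7.png',I)
E
```

```text
t 6.95 pos [560.2 144.3  85.6] F [-0.25  0.56 -0.32] w 40.1
tool delta mm [-3.2 -2.7 19.3] rotvec [-0.0035 -0.0056 -0.006 ]
```

View pics/p7.png

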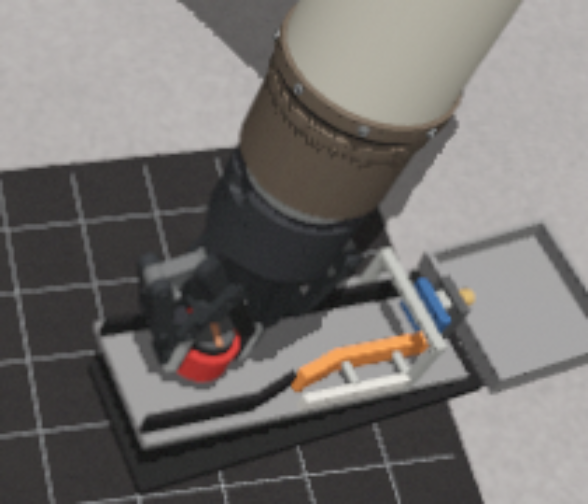

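Holder hangs square above the bay. Lowering slowly to contact.

play_rows:
  travel:
    - [-0.0032, -0.0027, 0.006]
    - [0, 0, 0.005]
    - [0, 0, 0.004]
    - [0, 0, 0.002]
    - [0, 0, 0.001]
    - [0, 0, 0.001]
    - [0, 0, 0]
    - [0, 0, 0]
  rotation:
    - [-0.003, -0.005, -0.006]
    - [0, 0, 0]
    - [0, 0, 0]
    - [0, 0, 0]
    - [0, 0, 0]
    - [0, 0, 0]
    - [0, 0, 0]
    - [0, 0, 0]
  grip: [0, 0, 0, 0, 0, 0, 0, 0]

```text
clock: 7.67
position: [557.0, 142.5, 66.0]
ee_rot: [0.991, 0.085, 0.008, 0.099]
contact_force: [-0.1, 0.5, -0.7]
gripper_width: 40.4
```

```bash
python3 - <<'E'
from h import *
q=np.load('q.npy')
go(ch2w(q,(0,-162,2))[0],Rch(0.2))
E
```

```text
t 7.67 pos [557.  142.5  66. ] F [-0.05  0.48 -0.7 ] w 40.4
tool delta mm [ 0.5 -0.   1.9] rotvec [-0.      0.0001  0.0001]
```

play_rows:
  travel:
    - [0, 0, 0.001]
    - [0, 0, 0.001]
    - [0, 0, 0]
    - [0, 0, 0]
  rotation:
    - [0, 0, 0]
    - [0, 0, 0]
    - [0, 0, 0]
    - [0, 0, 0]
  grip: [0, 0, 0, 0]

```text
clock: 8.0
position: [556.9, 142.1, 64.0]
ee_rot: [0.991, 0.085, 0.008, 0.1]
contact_force: [1.4, 0.4, 0.0]
gripper_width: 39.9
```

play_rows:
  travel:
    - [0, 0, 0.0007]
    - [0, 0, 0]
    - [0, 0, 0]
  rotation:
    - [0, 0, 0]
    - [0, 0, 0]
    - [0, 0, 0]
  grip: [0, 0, 0]

```text
clock: 8.25
position: [557.0, 142.1, 63.9]
ee_rot: [0.991, 0.085, 0.009, 0.099]
contact_force: [-2.1, 1.1, 4.2]
gripper_width: 39.5
```

play_rows:
  travel:
    - [0, 0, 0]
    - [0, 0, 0]
    - [0, 0, 0]
    - [0, 0, 0]
    - [0, 0, 0]
    - [0, 0, 0]
    - [0, 0, 0]
  rotation:
    - [0, 0, 0]
    - [0, 0, 0]
    - [0, 0, 0]
    - [0, 0, 0]
    - [0, 0, 0]
    - [0, 0, 0]
    - [0, 0, 0]
  grip: [1, 1, 1, 1, 1, 1, 1]

```text
clock: 8.83
position: [556.9, 142.0, 63.2]
ee_rot: [0.991, 0.085, 0.008, 0.1]
contact_force: [-0.0, -0.2, 0.5]
gripper_width: 85.1
```

play_rows:
  travel:
    - [0, 0, -0.005]
    - [0, 0, -0.015]
    - [0, 0, -0.025]
    - [0, 0, -0.03]
    - [0, 0.03, -0.01]
    - [0, 0.04, 0]
    - [0, 0.03, 0]
    - [0, 0.01, 0]
    - [0, 0, 0]
  rotation:
    - [0, 0, 0]
    - [0, 0, 0]
    - [0, 0, 0]
    - [0, 0, 0]
    - [0.1, 0, 0]
    - [0.1, 0, 0]
    - [0, 0, 0]
    - [0, 0, 0]
    - [0, 0, 0]
  grip: [1, 1, 1, 1, 0, 0, 0, 0, 0]

```text
clock: 9.58
position: [572.9, 48.5, 157.2]
ee_rot: [0.997, 0.083, 0.0, -0.0]
contact_force: [0.6, 0.7, 0.3]
gripper_width: 25.4
```

```bash
python3 - <<'E'
from h import *
q=np.load('q.npy')
go(ch2w(q,(0,-215,10))[0],Rch(0))
d=snap('top');s=snap('scene')
I=np.hstack([cv2.resize(d['image'][170:270,160:310],(480,320),interpolation=cv2.INTER_CUBIC),cv2.resize(s['image'][210:330,320:480],(320,320*120//160+80))]) if 0 else np.vstack([cv2.resize(d['image'][170:270,150:310],(640,400)),cv2.resize(s['image'][220:320,320:480],(640,400))])
cv2.imwrite('pics/p8.png',cv2.resize(I,None,fx=.75,fy=.75))
E
```

```text
t 9.58 pos [572.9  48.5 157.2] F [0.64 0.66 0.33] w 25.4
tool delta mm [  0.6 -44.6  74.7] rotvec [-0.     -0.0003 -0.0039]
```

View pics/p8.png

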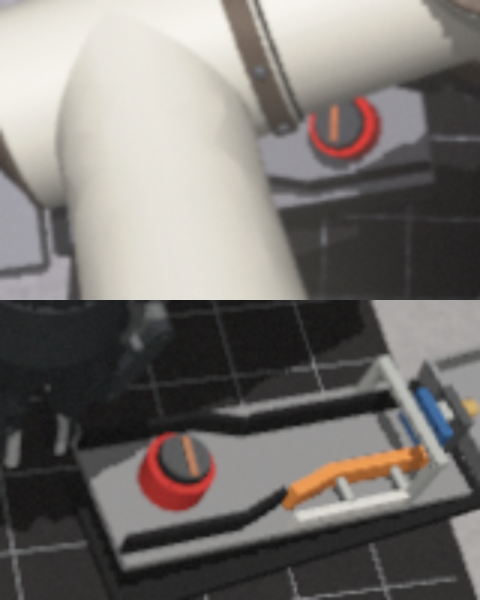

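Holder sits flat and free in the bay (scene crop (177,475)), and the robot is clear. Next, shut fingers go down behind it.

play_rows:
  travel:
    - [0, -0.02, 0.01]
    - [0, -0.02, 0.02]
    - [0, -0.0046, 0.02]
    - [0, 0, 0.014]
    - [0, 0, 0.007]
    - [0, 0, 0.003]
    - [0, 0, 0]
    - [0, 0, 0]
  rotation:
    - [0, 0, -0.003]
    - [0, 0, 0]
    - [0, 0, 0]
    - [0, 0, 0]
    - [0, 0, 0]
    - [0, 0, 0]
    - [0, 0, 0]
    - [0, 0, 0]
  grip: [0, 0, 0, 0, 0, 0, 0, 0]

```text
clock: 10.35
position: [565.5, 95.5, 83.3]
ee_rot: [0.996, 0.087, 0.0, -0.0]
contact_force: [0.3, 0.2, 0.3]
gripper_width: 0.6
```

```bash
cat >> h.py <<'E'
def chs():
    q=np.load('q.npy'); s=arm.read_state(); R=ch2w((0,0,q[2]),np.eye(3))-[0,0,30]
    print('t',round(s['clock'],2),'chan pos',((s['position']-[q[0],q[1],30])@R.T).round(2),'chan F',(s['contact_force']@R.T).round(2),'w',round(s['gripper_width'],1),'rot',(Ro.from_quat(s['ee_rot']).inv()*Rch(0)).as_rotvec().round(4))
E
python3 - <<'E'
from h import *
q=np.load('q.npy')
go(ch2w(q,(0,-205,9))[0],Rch(0)); chs()
E
```

```text
t 10.35 pos [565.5  95.5  83.3] F [0.3  0.15 0.3 ] w 0.6
tool delta mm [ 0.1 -6.7  3.7] rotvec [ 0.     -0.0009  0.0039]
t 10.35 chan pos [-7.0000e-02 -2.1232e+02  1.1290e+01] chan F [0.32 0.04 0.32] w 0.6 rot [ 0.     -0.0009  0.0039]
```

play_rows:
  travel:
    - [0, -0.0029, 0.0026]
    - [0, -0.0029, 0.0016]
    - [0, -0.0029, 0.0006]
    - [0, -0.0029, 0.0006]
    - [0, -0.0029, 0.0006]
    - [0, -0.0029, 0.0006]
    - [0, -0.0029, 0.0006]
    - [0, -0.0029, 0.0006]
    - [0, -0.0029, 0.0006]
    - [0, -0.0029, 0.0006]
    - [0, -0.0029, 0.0006]
    - [0, -0.0029, 0.0006]
  rotation:
    - [0, 0, 0.003]
    - [0, 0, 0]
    - [0, 0, 0]
    - [0, 0, 0]
    - [0, 0, 0]
    - [0, 0, 0]
    - [0, 0, 0]
    - [0, 0, 0]
    - [0, 0, 0]
    - [0, 0, 0]
    - [0, 0, 0]
    - [0, 0, 0]
  grip: [0, 0, 0, 0, 0, 0, 0, 0, 0, 0, 0, 0]

```text
clock: 11.35
position: [559.0, 129.5, 72.3]
ee_rot: [0.996, 0.085, -0.0, 0.0]
contact_force: [-0.4, -0.4, 0.2]
gripper_width: 0.1
```

```bash
python3 - <<'E'
from h import *
chs()
s=snap('scene')
cv2.imwrite('pics/p9.png',cv2.resize(s['image'][200:320,320:480],(640,480)))
E
```

```text
t 11.35 chan pos [  -0.66 -176.18    7.46] chan F [-0.5  -0.36  0.17] w 0.1 rot [0.0001 0.0003 0.0001]
```

View pics/p9.png

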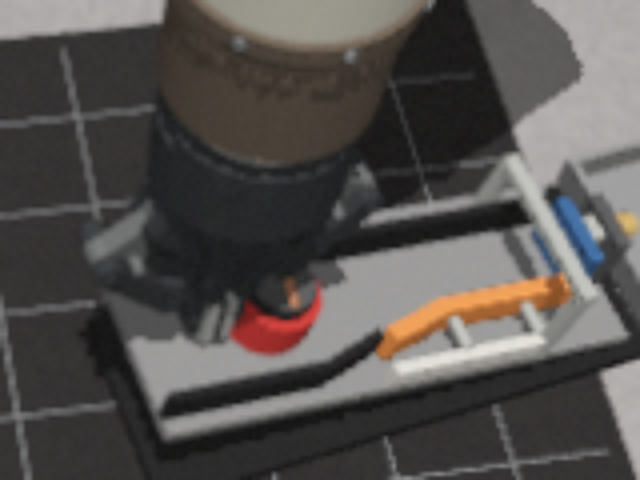

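Shut fingers are behind the holder and it has slid flat. I'll check from depth how the front knuckle will clear the bridge.

```bash
python3 - <<'E'
from h import *
s=load('scene');P=pts(s)[s['depth']>0];st=arm.read_state()
L=Ro.from_quat(st['ee_rot']).inv().apply(P-st['position'])
L=L[(abs(L[:,0])<60)&(abs(L[:,1])<90)&(L[:,2]>-160)]
for lo in range(-80,80,10):
    m=(L[:,1]>=lo)&(L[:,1]<lo+10)&(L[:,2]<-42)
    if m.sum()>3: print('toolY',lo,'n',m.sum(),'lowest height above TCP',np.percentile(-L[m,2],[2,10,50]).round())
E
```

```text
toolY -60 n 69 lowest height above TCP [80. 87. 93.]
toolY -50 n 82 lowest height above TCP [68. 72. 87.]
toolY -40 n 63 lowest height above TCP [54. 60. 71.]
toolY -30 n 56 lowest height above TCP [47. 52. 59.]
toolY -20 n 70 lowest height above TCP [45. 52. 94.]
toolY -10 n 147 lowest height above TCP [45. 49. 79.]
toolY 0 n 103 lowest height above TCP [ 46.  51. 138.]
toolY 10 n 213 lowest height above TCP [46. 53. 97.]
toolY 20 n 222 lowest height above TCP [50. 56. 99.]
toolY 30 n 335 lowest height above TCP [ 56.  69. 133.]
toolY 40 n 146 lowest height above TCP [64. 72. 96.]
toolY 50 n 108 lowest height above TCP [79. 84. 94.]
toolY 60 n 28 lowest height above TCP [86. 88. 90.]
```

Clearance is fine (about 15 mm or more over the bridge top at the end pose). Continuing the push.

play_rows:
  travel:
    - [0, -0.0029, 0.0004]
    - [0, -0.0029, 0.0004]
    - [0, -0.0029, 0.0006]
    - [0, -0.0029, 0.0006]
    - [0, -0.0029, 0.0006]
    - [0, -0.0029, 0.0006]
    - [0, -0.0029, 0.0006]
    - [0, -0.0029, 0.0006]
    - [0, -0.0029, 0.0006]
    - [0, -0.0029, 0.0006]
    - [0, -0.0029, 0.0006]
    - [0, -0.0029, 0.0006]
  rotation:
    - [0, 0, 0]
    - [0, 0, 0]
    - [0, 0, 0]
    - [0, 0, 0]
    - [0, 0, 0]
    - [0, 0, 0]
    - [0, 0, 0]
    - [0, 0, 0]
    - [0, 0, 0]
    - [0, 0, 0]
    - [0, 0, 0]
    - [0, 0, 0]
  grip: [0, 0, 0, 0, 0, 0, 0, 0, 0, 0, 0, 0]

```text
clock: 12.4
position: [553.1, 163.8, 65.6]
ee_rot: [0.996, 0.085, -0.0, 0.0]
contact_force: [-0.3, 1.3, 0.3]
gripper_width: -0.4
```

```bash
python3 - <<'E'
from h import *
chs()
E
```

```text
t 12.4 chan pos [  -0.63 -140.7     7.76] chan F [-0.03  1.25  0.52] w -0.4 rot [0.     0.0003 0.0001]
```

play_rows:
  travel:
    - [0, -0.0025, 0.0005]
    - [0, -0.0025, 0.0005]
    - [0, -0.0025, 0.0005]
    - [0, -0.0025, 0.0005]
    - [0, -0.0025, 0.0005]
    - [0, -0.0025, 0.0005]
    - [0, -0.0025, 0.0005]
    - [0, -0.0025, 0.0005]
  rotation:
    - [0, 0, 0]
    - [0, 0, 0]
    - [0, 0, 0]
    - [0, 0, 0]
    - [0, 0, 0]
    - [0, 0, 0]
    - [0, 0, 0]
    - [0, 0, 0]
  grip: [0, 0, 0, 0, 0, 0, 0, 0]

```text
clock: 13.07
position: [549.7, 183.5, 61.5]
ee_rot: [0.996, 0.085, -0.0, 0.0]
contact_force: [0.8, -0.3, 0.5]
gripper_width: 0.3
```

```bash
python3 - <<'E'
from h import *
chs()
s=snap('scene')
cv2.imwrite('pics/p10.png',cv2.resize(s['image'][200:320,330:490],(640,480)))
E
```

```text
t 13.07 chan pos [  -0.64 -120.36    7.79] chan F [ 0.78 -0.52  0.44] w 0.3 rot [0.     0.0003 0.    ]
```

View pics/p10.png

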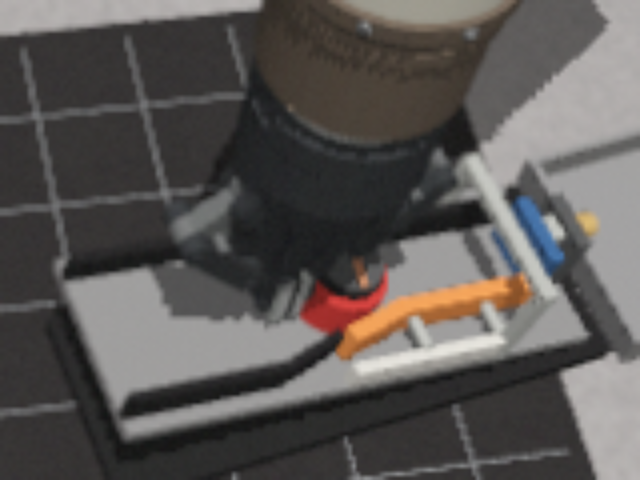

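The holder has entered the brake lead-in, flat, with the fingers behind it. To limit the feeling range, I estimate the stop's place from its far top edge in the first pictures.

```bash
python3 - <<'E'
from h import *
from scipy.optimize import least_squares
q=np.load('q.npy')
for n,w in(('top',(165,205,200,245)),('scene',(450,235,485,275))):
    d=load(n);im=cv2.imread('pics/%s0.png'%n).astype(int);x0,y0,x1,y1=w;s=im[y0:y1,x0:x1]
    m=(s[...,0]>1.5*s[...,2]+15)&(s[...,0]>60)
    v,u=np.nonzero(m);u=u+x0;v=v+y0
    def inv(p,z): return least_squares(lambda a:(proj(d,ch2w(q,(a[0],a[1],z)))-p).ravel(),[0,0]).x
    A=np.array([inv(p,31) for p in np.c_[u,v]])
    print(n,len(u),'x',np.percentile(A[:,0],[2,98]).round(1),'y@z31',np.percentile(A[:,1],[2,10,50,90,98]).round(1))
    for xb in range(-20,20,6):
        k=(A[:,0]>=xb)&(A[:,0]<xb+6)
        if k.any(): print(xb,k.sum(),A[k,1].min().round(1),A[k,1].max().round(1),[tuple(s[b-y0,a-x0]) for a,b in np.c_[u,v][k][np.argsort(A[k,1])][-3:]])
E
```

```text
top 157 x [-18.2  16.2] y@z31 [ 2.1  3.6 10.9 17.7 19.4]
-20 23 2.1 18.6 [(np.int64(159), np.int64(100), np.int64(66)), (np.int64(155), np.int64(98), np.int64(66)), (np.int64(137), np.int64(88), np.int64(63))]
-14 28 1.8 19.9 [(np.int64(160), np.int64(101), np.int64(67)), (np.int64(124), np.int64(83), np.int64(62)), (np.int64(104), np.int64(74), np.int64(59))]
-8 25 2.6 19.4 [(np.int64(189), np.int64(119), np.int64(78)), (np.int64(182), np.int64(111), np.int64(70)), (np.int64(161), np.int64(112), np.int64(88))]
-2 27 1.9 18.4 [(np.int64(188), np.int64(117), np.int64(77)), (np.int64(184), np.int64(131), np.int64(104)), (np.int64(182), np.int64(133), np.int64(108))]
4 27 1.6 19.5 [(np.int64(178), np.int64(117), np.int64(82)), (np.int64(185), np.int64(130), np.int64(99)), (np.int64(153), np.int64(99), np.int64(70))]
10 23 2.9 19.2 [(np.int64(175), np.int64(122), np.int64(98)), (np.int64(178), np.int64(122), np.int64(96)), (np.int64(163), np.int64(103), np.int64(72))]
16 4 12.2 18.5 [(np.int64(173), np.int64(127), np.int64(103)), (np.int64(184), np.int64(115), np.int64(75)), (np.int64(17
[... 483 characters left out ...]
, np.int64(118), np.int64(74)), (np.int64(177), np.int64(123), np.int64(77))]
-2 17 -11.7 17.8 [(np.int64(170), np.int64(118), np.int64(72)), (np.int64(174), np.int64(128), np.int64(88)), (np.int64(186), np.int64(145), np.int64(110))]
4 20 -11.9 17.5 [(np.int64(171), np.int64(119), np.int64(75)), (np.int64(180), np.int64(126), np.int64(78)), (np.int64(168), np.int64(129), np.int64(95))]
10 19 -12.2 18.0 [(np.int64(169), np.int64(118), np.int64(72)), (np.int64(157), np.int64(109), np.int64(72)), (np.int64(173), np.int64(121), np.int64(77))]
16 15 -11.5 16.8 [(np.int64(176), np.int64(122), np.int64(74)), (np.int64(113), np.int64(80), np.int64(58)), (np.int64(167), np.int64(114), np.int64(71))]
```

play_rows:
  travel:
    - [0, -0.0029, 0.0006]
    - [0, -0.0029, 0.0006]
    - [0, -0.0029, 0.0006]
    - [0, -0.0029, 0.0006]
    - [0, -0.0029, 0.0006]
    - [0, -0.0029, 0.0006]
    - [0, -0.0029, 0.0006]
    - [0, -0.0029, 0.0006]
    - [0, -0.0029, 0.0006]
    - [0, -0.0029, 0.0006]
    - [0, -0.0029, 0.0006]
  rotation:
    - [0, 0, 0]
    - [0, 0, 0]
    - [0, 0, 0]
    - [0, 0, 0]
    - [0, 0, 0]
    - [0, 0, 0]
    - [0, 0, 0]
    - [0, 0, 0]
    - [0, 0, 0]
    - [0, 0, 0]
    - [0, 0, 0]
  grip: [0, 0, 0, 0, 0, 0, 0, 0, 0, 0, 0]

```text
clock: 14.03
position: [544.3, 215.0, 55.0]
ee_rot: [0.996, 0.085, -0.0, 0.0]
contact_force: [-0.1, -1.9, 0.4]
gripper_width: -0.0
```

```bash
cat >> h.py <<'E'
def avg(n=6):
    q=np.load('q.npy'); R=ch2w((0,0,q[2]),np.eye(3))-[0,0,30]; F=[];X=[]
    for i in range(n):
        s=arm.read_state(); F.append(s['contact_force']@R.T); X.append((s['position']-[q[0],q[1],30])@R.T); optics.get_image('scene') if i<n-1 else 0
    print('t',round(s['clock'],2),'pos',np.mean(X,0).round(2),'F',np.mean(F,0).round(2),'sd',np.std(F,0).round(2), 'Fy',np.array(F)[:,1].round(1))
E
python3 -c "
from h import *
avg()"
```

```text
t 14.28 pos [ -0.55 -87.51   7.67] F [-0.25 -1.07  0.14] sd [0.3  0.49 0.69] Fy [-1.9 -1.4 -1.2 -0.7 -0.8 -0.4]
```

Stop face is around y≈+8 to +10 by both views, so contact is expected at TCP y≈-42 to -47. Advancing to about -58.

play_rows:
  travel:
    - [0, -0.0025, 0.0005]
    - [0, -0.0025, 0.0005]
    - [0, -0.0025, 0.0005]
    - [0, -0.0025, 0.0005]
    - [0, -0.0025, 0.0005]
    - [0, -0.0025, 0.0005]
    - [0, -0.0025, 0.0005]
    - [0, -0.0025, 0.0005]
    - [0, -0.0025, 0.0005]
  rotation:
    - [0, 0, 0]
    - [0, 0, 0]
    - [0, 0, 0]
    - [0, 0, 0]
    - [0, 0, 0]
    - [0, 0, 0]
    - [0, 0, 0]
    - [0, 0, 0]
    - [0, 0, 0]
  grip: [0, 0, 0, 0, 0, 0, 0, 0, 0]

```text
clock: 15.03
position: [540.4, 237.1, 50.4]
ee_rot: [0.996, 0.085, -0.0, 0.0]
contact_force: [0.5, -2.0, 1.2]
gripper_width: 0.2
```

play_rows:
  travel:
    - [0, -0.001, 0.0002]
    - [0, -0.001, 0.0002]
    - [0, -0.001, 0.0002]
    - [0, -0.001, 0.0002]
    - [0, -0.001, 0.0002]
    - [0, -0.001, 0.0002]
  rotation:
    - [0, 0, 0]
    - [0, 0, 0]
    - [0, 0, 0]
    - [0, 0, 0]
    - [0, 0, 0]
    - [0, 0, 0]
  grip: [0, 0, 0, 0, 0, 0]

```text
clock: 15.53
position: [539.4, 242.8, 49.3]
ee_rot: [0.996, 0.085, -0.0, 0.0]
contact_force: [0.3, -2.6, 1.1]
gripper_width: 0.2
```

```bash
python3 - <<'E'
from h import *
avg()
s=snap('scene')
cv2.imwrite('pics/p11.png',cv2.resize(s['image'][190:310,350:510],(640,480),interpolation=cv2.INTER_CUBIC))
E
```

```text
t 15.78 pos [ -0.65 -58.82   7.71] F [ 0.13 -2.18  0.18] sd [0.47 0.63 0.41] Fy [-2.8 -2.1 -2.5 -1.7 -2.9 -1.1]
```

View pics/p11.png

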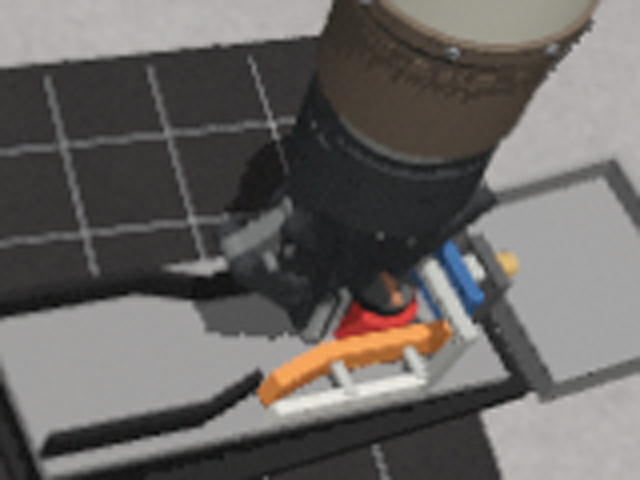

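Holder is between brake and wall, flat, approaching the bridge, with a gap to the stop. Drag ≈2 N. Continuing more slowly.

play_rows:
  travel:
    - [0, -0.0005, 0.0001]
    - [0, -0.0005, 0.0001]
    - [0, -0.0005, 0.0001]
    - [0, -0.0005, 0.0001]
    - [0, -0.0005, 0.0001]
    - [0, -0.0005, 0.0001]
    - [0, -0.0005, 0.0001]
    - [0, -0.0005, 0.0001]
    - [0, -0.0005, 0.0001]
  rotation:
    - [0, 0, 0]
    - [0, 0, 0]
    - [0, 0, 0]
    - [0, 0, 0]
    - [0, 0, 0]
    - [0, 0, 0]
    - [0, 0, 0]
    - [0, 0, 0]
    - [0, 0, 0]
  grip: [0, 0, 0, 0, 0, 0, 0, 0, 0]

```text
clock: 16.58
position: [538.6, 247.2, 48.4]
ee_rot: [0.996, 0.085, -0.0, 0.0]
contact_force: [-0.8, -2.7, 0.5]
gripper_width: -0.2
```

```bash
python3 -c "
from h import *
avg(4)"
```

```text
t 16.73 pos [ -0.64 -54.27   7.73] F [-0.38 -2.02  0.45] sd [0.93 0.5  0.39] Fy [-2.6 -2.2 -2.  -1.2]
```

play_rows:
  travel:
    - [0, -0.0004, 0.0001]
    - [0, -0.0004, 0.0001]
    - [0, -0.0004, 0.0001]
    - [0, -0.0004, 0.0001]
    - [0, -0.0004, 0.0001]
  rotation:
    - [0, 0, 0]
    - [0, 0, 0]
    - [0, 0, 0]
    - [0, 0, 0]
    - [0, 0, 0]
  grip: [0, 0, 0, 0, 0]

```text
clock: 17.15
position: [538.4, 249.2, 47.9]
ee_rot: [0.996, 0.085, -0.0, 0.0]
contact_force: [0.4, -1.2, 1.1]
gripper_width: -0.0
```

```bash
python3 -c "
from h import *
avg(4)"
```

```text
t 17.3 pos [ -0.6  -52.26   7.65] F [ 0.03 -2.35  0.17] sd [0.41 0.63 0.42] Fy [-1.4 -2.4 -2.3 -3.2]
```

play_rows:
  travel:
    - [0, -0.0003, 0.0001]
    - [0, -0.0003, 0]
    - [0, -0.0003, 0.0001]
    - [0, -0.0003, 0]
    - [0, -0.0003, 0.0001]
  rotation:
    - [0, 0, 0]
    - [0, 0, 0]
    - [0, 0, 0]
    - [0, 0, 0]
    - [0, 0, 0]
  grip: [0, 0, 0, 0, 0]

```text
clock: 17.72
position: [538.1, 250.7, 47.6]
ee_rot: [0.996, 0.085, -0.0, 0.0]
contact_force: [-0.4, -2.1, 1.3]
gripper_width: -0.1
```

```bash
python3 -c "
from h import *
avg(3)"
```

```text
t 17.82 pos [ -0.6  -50.73   7.69] F [-0.38 -2.53  0.56] sd [0.32 0.38 0.34] Fy [-2.2 -2.3 -3.1]
```

play_rows:
  travel:
    - [0, -0.0003, 0.0001]
    - [0, -0.0003, 0]
    - [0, -0.0003, 0.0001]
    - [0, -0.0003, 0.0001]
  rotation:
    - [0, 0, 0]
    - [0, 0, 0]
    - [0, 0, 0]
    - [0, 0, 0]
  grip: [0, 0, 0, 0]

```text
clock: 18.15
position: [537.9, 251.8, 47.3]
ee_rot: [0.996, 0.085, -0.0, 0.0]
contact_force: [0.7, -2.7, 1.4]
gripper_width: 0.2
```

```bash
python3 -c "
from h import *
avg(3)"
```

```text
t 18.25 pos [ -0.61 -49.5    7.59] F [-0.14 -2.71  1.12] sd [0.54 0.45 0.26] Fy [-3.  -3.1 -2.1]
```

play_rows:
  travel:
    - [0, -0.0003, 0.0001]
    - [0, -0.0003, 0]
    - [0, -0.0003, 0.0001]
    - [0, -0.0003, 0]
  rotation:
    - [0, 0, 0]
    - [0, 0, 0]
    - [0, 0, 0]
    - [0, 0, 0]
  grip: [0, 0, 0, 0]

```text
clock: 18.58
position: [537.7, 253.0, 47.1]
ee_rot: [0.996, 0.085, -0.0, 0.0]
contact_force: [0.7, -2.1, 1.3]
gripper_width: -0.2
```

```bash
python3 -c "
from h import *
avg(3)"
```

```text
t 18.68 pos [ -0.63 -48.3    7.62] F [ 0.1  -2.75  1.03] sd [0.35 0.28 0.21] Fy [-2.4 -3.  -2.9]
```

play_rows:
  travel:
    - [0, -0.0003, 0.0001]
    - [0, -0.0003, 0]
    - [0, -0.0003, 0.0001]
    - [0, -0.0003, 0]
  rotation:
    - [0, 0, 0]
    - [0, 0, 0]
    - [0, 0, 0]
    - [0, 0, 0]
  grip: [0, 0, 0, 0]

```text
clock: 19.02
position: [537.4, 254.2, 46.9]
ee_rot: [0.996, 0.085, -0.0, 0.0]
contact_force: [0.6, -2.2, 0.9]
gripper_width: -0.2
```

```bash
python3 -c "
from h import *
avg(3)"
```

```text
t 19.12 pos [ -0.64 -47.06   7.67] F [ 0.34 -2.24  0.56] sd [0.18 0.34 0.1 ] Fy [-2.4 -2.5 -1.8]
```

play_rows:
  travel:
    - [0, -0.0003, 0.0001]
    - [0, -0.0003, 0]
    - [0, -0.0003, 0.0001]
    - [0, -0.0003, 0]
  rotation:
    - [0, 0, 0]
    - [0, 0, 0]
    - [0, 0, 0]
    - [0, 0, 0]
  grip: [0, 0, 0, 0]

```text
clock: 19.45
position: [537.2, 255.4, 46.7]
ee_rot: [0.996, 0.085, -0.0, 0.0]
contact_force: [0.7, -2.3, -0.7]
gripper_width: -0.3
```

```bash
python3 -c "
from h import *
avg(3)"
```

```text
t 19.55 pos [ -0.64 -45.85   7.71] F [ 0.24 -2.11 -0.11] sd [0.2  0.5  0.91] Fy [-2.2 -1.4 -2.6]
```

play_rows:
  travel:
    - [0, -0.0003, 0.0001]
    - [0, -0.0003, 0]
    - [0, -0.0003, 0.0001]
    - [0, -0.0003, 0]
  rotation:
    - [0, 0, 0]
    - [0, 0, 0]
    - [0, 0, 0]
    - [0, 0, 0]
  grip: [0, 0, 0, 0]

```text
clock: 19.88
position: [537.0, 256.6, 46.5]
ee_rot: [0.996, 0.085, -0.0, 0.0]
contact_force: [0.9, -2.5, 1.7]
gripper_width: -0.2
```

```bash
python3 -c "
from h import *
avg(3)"
```

```text
t 19.98 pos [ -0.64 -44.64   7.76] F [-0.25 -2.87  0.82] sd [0.54 0.1  0.3 ] Fy [-2.9 -3.  -2.8]
```

play_rows:
  travel:
    - [0, -0.0003, 0.0001]
    - [0, -0.0003, 0]
    - [0, -0.0003, 0.0001]
    - [0, -0.0003, 0]
  rotation:
    - [0, 0, 0]
    - [0, 0, 0]
    - [0, 0, 0]
    - [0, 0, 0]
  grip: [0, 0, 0, 0]

```text
clock: 20.32
position: [536.8, 257.7, 46.3]
ee_rot: [0.996, 0.085, -0.0, 0.0]
contact_force: [-0.1, -2.4, 1.4]
gripper_width: 0.1
```

```bash
python3 -c "
from h import *
avg(3)"
```

```text
t 20.42 pos [ -0.63 -43.42   7.8 ] F [-0.29 -2.29  0.76] sd [0.18 0.54 0.37] Fy [-2.6 -2.7 -1.5]
```

play_rows:
  travel:
    - [0, -0.0003, 0.0001]
    - [0, -0.0003, 0]
    - [0, -0.0003, 0.0001]
    - [0, -0.0003, 0]
  rotation:
    - [0, 0, 0]
    - [0, 0, 0]
    - [0, 0, 0]
    - [0, 0, 0]
  grip: [0, 0, 0, 0]

```text
clock: 20.75
position: [536.6, 258.9, 46.1]
ee_rot: [0.996, 0.085, -0.0, 0.0]
contact_force: [0.6, -1.3, 0.3]
gripper_width: 0.4
```

```bash
python3 -c "
from h import *
avg(3)"
```

```text
t 20.85 pos [ -0.63 -42.21   7.84] F [ 0.11 -1.94  0.26] sd [0.19 0.66 0.2 ] Fy [-1.4 -2.9 -1.5]
```

play_rows:
  travel:
    - [0, -0.0003, 0.0001]
    - [0, -0.0003, 0]
    - [0, -0.0003, 0.0001]
    - [0, -0.0003, 0]
  rotation:
    - [0, 0, 0]
    - [0, 0, 0]
    - [0, 0, 0]
    - [0, 0, 0]
  grip: [0, 0, 0, 0]

```text
clock: 21.18
position: [536.4, 259.9, 45.9]
ee_rot: [0.996, 0.085, -0.0, 0.0]
contact_force: [0.5, -4.0, 1.2]
gripper_width: -0.3
```

```bash
python3 -c "
from h import *
avg(3)"
```

```text
t 21.28 pos [ -0.68 -41.25   7.86] F [ 0.12 -3.97  0.49] sd [0.26 0.37 0.09] Fy [-4.2 -3.4 -4.3]
```

Contact is starting: the TCP lagged and force rose to 4 N. Smaller steps now.

play_rows:
  travel:
    - [0, -0.0002, 0]
    - [0, -0.0002, 0.0001]
    - [0, 0, 0]
  rotation:
    - [0, 0, 0]
    - [0, 0, 0]
    - [0, 0, 0]
  grip: [0, 0, 0]

```text
clock: 21.53
position: [536.4, 260.0, 45.9]
ee_rot: [0.996, 0.085, -0.0, 0.0]
contact_force: [0.4, -4.7, 2.4]
gripper_width: 0.0
```

```bash
python3 -c "
from h import *
avg(4)"
```

```text
t 21.68 pos [ -0.69 -41.09   7.84] F [ 0.03 -5.45  0.97] sd [0.66 0.32 0.33] Fy [-5.1 -5.4 -6.  -5.3]
```

play_rows:
  travel:
    - [0, -0.0002, 0]
    - [0, -0.0002, 0.0001]
    - [0, -0.0002, 0]
    - [0, -0.0002, 0.0001]
    - [0, 0, 0]
  rotation:
    - [0, 0, 0]
    - [0, 0, 0]
    - [0, 0, 0]
    - [0, 0, 0]
    - [0, 0, 0]
  grip: [0, 0, 0, 0, 0]

```text
clock: 22.1
position: [536.3, 260.2, 45.8]
ee_rot: [0.996, 0.085, -0.0, 0.001]
contact_force: [1.8, -6.3, 2.3]
gripper_width: -0.1
```

```bash
python3 -c "
from h import *
avg(4)"
```

```text
t 22.25 pos [ -0.73 -40.93   7.83] F [ 0.62 -7.72  1.32] sd [0.07 0.56 0.56] Fy [-6.9 -8.3 -7.6 -8.1]
```

play_rows:
  travel:
    - [0, -0.0003, 0]
    - [0, -0.0003, 0.0001]
    - [0, -0.0003, 0.0001]
    - [0, 0, 0]
    - [0, 0, 0]
  rotation:
    - [0, 0, 0]
    - [0, 0, 0]
    - [0, 0, 0]
    - [0, 0, 0]
    - [0, 0, 0]
  grip: [0, 0, 0, 0, 0]

```text
clock: 22.67
position: [536.3, 260.3, 45.8]
ee_rot: [0.996, 0.085, -0.001, 0.001]
contact_force: [3.7, -9.8, 4.2]
gripper_width: -0.1
```

```bash
python3 -c "
from h import *
avg(6)"
```

```text
t 22.92 pos [ -0.76 -40.78   7.82] F [  1.07 -10.3    2.22] sd [0.48 0.46 0.16] Fy [-10.9  -9.5 -10.4 -10.  -10.6 -10.4]
```

Pushing at 10.3 N, less 2.4 N of drag, gives about 8 N on the stop. Holding half a second, then withdrawing uphill and away.

play_rows:
  travel:
    - [0, 0, 0]
    - [0, 0, 0]
    - [0, 0, 0]
    - [0, 0, 0]
    - [0, 0, 0]
    - [0, 0, 0]
    - [0, 0.001, -0.0002]
    - [0, 0.002, -0.0004]
    - [0, 0.004, -0.0008]
    - [0, 0.01, -0.002]
    - [0, 0.02, -0.004]
    - [0, 0.02, -0.005]
  rotation:
    - [0, 0, 0]
    - [0, 0, 0]
    - [0, 0, 0]
    - [0, 0, 0]
    - [0, 0, 0]
    - [0, 0, 0]
    - [0, 0, 0]
    - [0, 0, 0]
    - [0, 0, 0]
    - [0, 0, 0]
    - [0, 0, 0]
    - [0, 0, 0]
  grip: [0, 0, 0, 0, 0, 0, 0, 0, 0, 0, 0, 0]

```text
clock: 23.92
position: [545.7, 206.0, 57.6]
ee_rot: [0.996, 0.086, -0.0, -0.0]
contact_force: [-0.6, 0.1, -0.9]
gripper_width: 0.3
```

play_rows:
  travel:
    - [0, 0.01, -0.02]
    - [0, 0.01, -0.03]
    - [0, 0.02, -0.03]
    - [0, 0.035, -0.02]
    - [0, 0.035, -0.02]
    - [0, 0.035, -0.02]
    - [0, 0.035, 0]
    - [0, 0.035, 0]
    - [0, 0.035, 0]
    - [0, 0.02, 0]
    - [0, 0, 0]
    - [0, 0, 0]
  rotation:
    - [0, 0, 0]
    - [0, 0, 0]
    - [0, 0, 0]
    - [0, 0, 0]
    - [0, 0, 0]
    - [0, 0, 0]
    - [0, 0, 0]
    - [0, 0, 0]
    - [0, 0, 0]
    - [0, 0, 0]
    - [0, 0, 0]
    - [0, 0, 0]
  grip: [0, 0, 0, 0, 0, 0, 0, 0, 0, 0, 0, 0]

```text
clock: 24.92
position: [591.7, -61.0, 197.6]
ee_rot: [0.996, 0.084, 0.0, -0.0]
contact_force: [-0.4, 0.2, -0.6]
gripper_width: -0.2
```

```bash
python3 - <<'E'
from h import *
chs(); q=np.load('q.npy')
d=snap('top');s=snap('scene')
I=np.hstack([cv2.resize(d['image'][160:310,150:470],(520,244)) ,cv2.resize(s['image'][220:320,330:430+33],(270,244))*0])[:, :520]
J=cv2.resize(s['image'][230:300,380:500],(720,420),interpolation=cv2.INTER_CUBIC)[:, :520+200]
K=np.zeros((600,720,3),np.uint8);K[:420]=J;K[420:,:520]=cv2.resize(I,(520,180)) 
cv2.imwrite('pics/p12.png',K)
# tilt/position of red: disc top points, brake etc.
P=pts(s);im=s['image'].astype(int);R=ch2w((0,0,q[2]),np.eye(3))-[0,0,30]
m=np.zeros((480,640),bool);m[230:300,380:500]=1
red=m&(im[...,2]>1.8*im[...,0])&(im[...,2]-im[...,1]>50)&(im[...,1]<0.45*im[...,2])
C=(P[red&(s['depth']>0)]-[q[0],q[1],30])@R.T
print('red n',len(C),'chan lo/hi',np.percentile(C,[3,97],axis=0).round(1))
E
```

```text
t 24.92 chan pos [  -0.9  -390.55   91.85] chan F [-0.34  0.38 -0.5 ] w -0.2 rot [-0.0006 -0.0001 -0.0023]
red n 192 chan lo/hi [[-19.4 -30.9   3.4]
 [ 17.3  -5.5  24.3]]
```

View pics/p12.png

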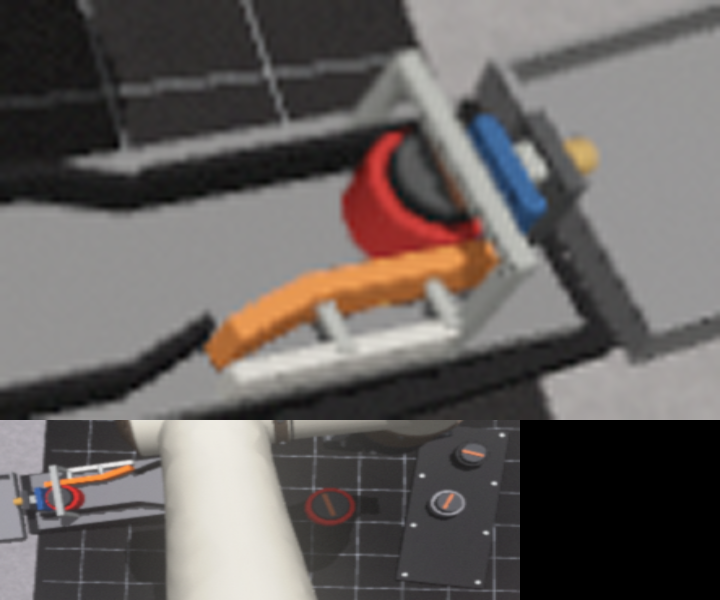

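The holder sits flat under the bridge against the blue stop. Its rear is at y≈-31, so its front is at ≈+11, matching the estimated stop face. Grey and black are still on the tray, and the robot is clear.

```bash
python3 -c "
from h import *
print(workorder.job_done())"
```

```text
the job is handed in; nothing more can be done
None
```

The red holder is flat against the blue stop, and I handed the job in at about 25 s on the robot's clock, well under the 69 s limit. The interface gave no verdict.

**What I did:** I took the smallest red holder from the tray and set it in the bay until light floor contact (about 4 N). After letting go, I pushed it with shut fingers past the brake and under the bridge until I felt the stop.

**Pressing force:** The push averaged about 10.3 N. Taking off the roughly 2.4 N of drag measured just before contact leaves about 8 N on the stop. I held that for about 0.8 s. The stop force is worked out rather than measured directly, and single readings vary by about 0.5 N or more. The highest single push reading was 10.9 N.

**Last checks:**
- **Position:** the holder's rear is at channel y ≈ -31 mm, so its front is at about +11 mm. My estimates from the first pictures put the stop face at about +8 to +10 mm, which agrees within the 2 mm calibration.
- **Surroundings:** the last picture shows the grey and black holders still on the tray, and the robot was touching nothing.

Two things did not match exactly:
- The gripper read 40 mm on the 42 mm body.
- The three holders were not in a perfectly straight row at the start.

Neither affected the job.

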